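Sort the lock fittings into the kiosk's picture-card trays

TASK

Sort the fittings lying loose on the shelf by kind, whatever their finish: both latches into the blue tray, both strike plates into the green tray and the rubber key bow cover into the red tray. Set each piece down rather than dropping it, so that it ends lying flat on its tray's floor the same side up as it lay before, two of a kind side by side and not on top of each other. Leave the canister and the key jar standing where they are.

Things in the scene. Friction and masses are not known exactly. Their poses are not given: they have to be found in the camera images.
- latch_chrome_mid (a point): Chrome (bright silver) tubular bathroom-door latch lying flat, square spindle hole up: rounded case 62 long x 24 wide x 24 high, across one end a forend plate 3.5 thick x 57 wide x 24 high, then a bolt stub 11.5 long x 14 wide; about 120 g. Point: middle of the case, 12 mm up. x along the case to the bolt (case end at -31, bolt end at +46 mm), y across, z up. Grip across the 24 mm case. Goes in the blue tray.
- latch_brass_mid (a point): Brass (yellow) tubular bathroom-door latch lying flat, square spindle hole up: rounded case 62 long x 24 wide x 24 high, across one end a forend plate 3.5 thick x 57 wide x 24 high, then a bolt stub 11.5 long x 14 wide; about 120 g. Point: middle of the case, 12 mm up. x along the case to the bolt (case end at -31, bolt end at +46 mm), y across, z up. Grip across the 24 mm case. Goes in the blue tray.
- strike_brass_mid (a point): Brass (yellow) box strike plate lying face up: plate 70 x 32 x 4 with an oblong opening 28 x 16 and two dark screw holes, on a dust box 36 x 26; 18 mm high in all; about 80 g. Point: its centre, 9 mm up. x along the 70 mm, y across the 32 mm (grip across it at mid-length), z up. Goes in the green tray.
- strike_chrome_mid (a point): Chrome (bright silver) box strike plate lying face up: plate 70 x 32 x 4 with an oblong opening 28 x 16 and two dark screw holes, on a dust box 36 x 26; 18 mm high in all; about 80 g. Point: its centre, 9 mm up. x along the 70 mm, y across the 32 mm (grip across it at mid-length), z up. Goes in the green tray.
- bow_cover_mid (a point): Black rubber key bow cover lying flat, key-ring hole up: 42 long x 28 wide x 10 high, rounded at the key-ring end, a narrower neck at the other; about 20 g. Point: its centre, 5 mm up. x along its length to the neck, y across the 28 mm (grip across it; sides straight from x = -7 to +13 mm), z up. Goes in the red tray.
- tray_blue: Blue tray for latches, fixed: open well 200 (y) x 118 (x) mm inside, floor 3 mm above the shelf, walls 3 thick, rim 35 mm above the shelf; along its +x side a ledge 36 mm deep at rim height with a white card picturing the part in black. Origin: at shelf level under the middle of the well; x across the well to the ledge, y along its length, z up.
- tray_green: Green tray for strike plates, fixed: open well 200 (y) x 118 (x) mm inside, floor 3 mm above the shelf, walls 3 thick, rim 35 mm above the shelf; along its +x side a ledge 36 mm deep at rim height with a white card picturing the part in black. Origin: at shelf level under the middle of the well; x across the well to the ledge, y along its length, z up.
- tray_red: Red tray for bow covers, fixed: open well 200 (y) x 118 (x) mm inside, floor 3 mm above the shelf, walls 3 thick, rim 35 mm above the shelf; along its +x side a ledge 36 mm deep at rim height with a white card picturing the part in black. Origin: at shelf level under the middle of the well; x across the well to the ledge, y along its length, z up.
- canister_mid (a point): Bystander: aluminium screw-top canister of lock pins, loose, 66 mm across, 88 mm high. Point: its centre, 44 mm up. Leave alone.
- key_jar_mid (a point): Bystander: clear acrylic key jar with a white-rimmed clear snap lid 90 mm across and a white tab reaching 50 mm from its axis, loose, 110 mm high. Point: on its axis, 55 mm up. Leave alone.

How it is judged:
By the outcome, as a careful person would: the job done as asked, in the order asked, and still so for the second after the job is handed in, with the robot touching nothing.
It also fails if it takes over 131 s, if anything falls off the work surface, if the arm or the gripper's body presses on something with over 40 N, if the wrist force passes 120 N, or if a joint passes its speed limit or range.

ROBOT

A 6-joint arm with a two-finger parallel gripper is mounted at the origin on the work surface. World frame = base frame: x ahead of the robot, y to its left, z up, the work surface at z = 0. Lengths are in m, angles in rad, forces in N, time in s.
With the tool pointing down it reaches from about 0.35 to 0.975 m from the base axis. Payload 4.9 kg.
Tool frame: the origin (TCP) lies on the centre line of the jaws, within the pads' length; the fingertips stand 14 mm ahead of it and the grasp point (between the pads) lies 5 mm behind it; z points along the fingers, y is the line along which they close (so a half turn about z gives the same grasp; the last joint's range is limited). The gripper opens to 85 mm and grips with 20 to 120 N. Pads are 22 mm wide; open, the fingers measure 114 mm over their backs; the gripper's body (76 mm by 85 mm) begins 54 mm behind the grasp point. The pads swing forward as they close: fully open they stand 13 mm farther back than shut.
Start: joints at [1.199, 0.053, 1.613, -0, 1.476, -0.119], TCP at [0.156, 0.605, 0.245] pointing down, gripper open.
Joint ranges: [-3.01, 3.01], [-1.01, 2.22], [0.06, 2.58], [-1.02, 4.17], [0.09, 2.62], [-3.14, 3.14]. Speed limits (rad/s): [2.57, 2.57, 3.14, 3.14, 3.14, 3.14].

INTERFACE

Orientations are given as a unit quaternion [w, x, y, z].
In Python, from plant import * gives the robot as it stands.
- The arm moves only by the tool send_rows, never from a script. Its argument "steps" is a list of rows, each an object with "translation": the shift along the tool's x, y, z in cm, a list of three; "delta_rot": the turn, a rotation vector about the tool's x, y, z in rad, a list of three; "jaw": the finger opening in cm, from 0 to 8.54. In form: [{"translation": [dx, dy, dz], "delta_rot": [rx, ry, rz], "jaw": jaw}, ...]. A call has exactly 8 rows; each row is the pose to reach, as a shift and turn from the pose commanded when the call began, along the tool's axes at that moment; what a row does not reach only later rows make up. A row lasts 1/10 s, in which the tool goes at most 50 mm and 8.59 degrees, less where a joint would pass 70% of its speed; a pose out of reach is approached as far as the arm can. A call with a gripper value outside its range is refused whole. The fingers move at their own pace and stop on an object; the grip force is fixed at half the most. Time passes only in rows, so rows that repeat a pose let the fingers close, or fill a call up. It gives the time, the measured TCP pose, the force, the opening and the grip force at its end, in the units of the state.
- state(): the state, without advancing time (a new reading comes with each control period).
- grab_frame(name): name is "scene" or "top" or "wrist"; returns a dict with "pixels" (384x512x3 uint8, blue, green, red), "range_z" (384x512 float32, m along the optical axis (not along the pixel's ray), 0 where there is no reading), "fx", "fy", "cx", "cy" (pixels), "dist" ([k1, k2, p1, p2, k3] as OpenCV has them; the pictures are not rectified), "rvec" (rotation vector, rad) and "tvec" (3), from world to camera coordinates, as OpenCV has them. Camera axes: x right, y down, z forward; pixel columns grow to the right and rows downward; lengths in m; the calibration is good to about 2 mm. A picture is of the moment at which its call begins.
- job_done(): hands the job in; it is judged then, once.
The state is a dict: "time": time; "joint_pos": joint angles; "joint_vel": joint speeds; "joint_efforts": joint torques, N m; "tool_pos": TCP position; "tool_rot": TCP orientation; "contact_force": force on the tool from outside, world axes, zero at the start; "ft_torque": the same for the moment, N m; "gripper_width": opening from 0.0 (shut) to 1.0 (fully open); "grasp_force": force on a finger pad.
Only numpy, scipy, OpenCV 4.12 (cv2) and the standard library are available. Lean on these libraries where they do the work, as an engineer would, in place of code of your own. Each camera call takes 0.05 s, during which the arm holds its last target. There are 200 camera calls.

## Working session

There is one attempt and no reset: what is moved stays moved. The work goes in short steps, Python scripts to look and compute and a tool call to move; the robot and the scene stay as the last step left them, time stands still between calls to the robot, and variables do not carry over. Pictures are saved under pics/ and viewed, at most 14 in all, crops included, and the job is handed in when it is done.

Besides the shell and the picture viewer there is one more tool, called after "Emit:" as name([rows], argument=value, ...), one row to a line, values as JSON. send_rows: Moves the arm, as the interface text tells. Its arguments: {"type":"object","properties":{"steps":{"type":"array","items":{"type":"object","properties":{"translation":{"type":"array","items":{"type":"number"}},"delta_rot":{"type":"array","items":{"type":"number"}},"jaw":{"type":"number"}}}}},"required":["steps"]}

```bash
mkdir -p pics
cat > h.py <<'E'
from plant import *
import numpy as np, cv2, pickle
def grab(n,f=None):
    d=grab_frame(n)
    if f: cv2.imwrite('pics/'+f,d['pixels']); pickle.dump(d,open('pics/'+f+'.pkl','wb'))
    return d
def K(d): return np.array([[d['fx'],0,d['cx']],[0,d['fy'],d['cy']],[0,0,1]],float)
def ray(d,uv,z):
    uv=np.asarray(uv,float).reshape(-1,1,2)
    n=cv2.undistortPoints(uv,K(d),np.array(d['dist'],float)).reshape(-1,2)
    R=cv2.Rodrigues(np.array(d['rvec'],float))[0];t=np.array(d['tvec'],float).ravel()
    c=-R.T@t; v=np.c_[n,np.ones(len(n))]@R
    return c+v*((z-c[2])/v[:,2])[:,None]
def proj(d,P): return cv2.projectPoints(np.asarray(P,float).reshape(-1,1,3),np.array(d['rvec'],float),np.array(d['tvec'],float),K(d),np.array(d['dist'],float))[0].reshape(-1,2)
def cloud(d):
    h,w=d['range_z'].shape; u,v=np.meshgrid(np.arange(w),np.arange(h))
    n=cv2.undistortPoints(np.stack([u,v],-1).reshape(-1,1,2).astype(float),K(d),np.array(d['dist'],float)).reshape(-1,2)
    z=d['range_z'].reshape(-1,1); R=cv2.Rodrigues(np.array(d['rvec'],float))[0];t=np.array(d['tvec'],float).ravel()
    return ((np.c_[n,np.ones(len(n))]*z-t)@R).reshape(h,w,3)
E
python3 - <<'E'
from h import *
for n in ['top','scene','wrist']:
    d=grab(n,n+'0.png'); R=cv2.Rodrigues(np.array(d['rvec'],float))[0]; print(n,-R.T@np.array(d['tvec']).ravel(),d['fx'],(d['range_z']>0).mean())
    im=d['pixels']
    if n!='wrist': im=cv2.resize(im,(800,600),interpolation=cv2.INTER_CUBIC)
    cv2.imwrite(f'pics/{n}0v.png',im)
print(state())
E
```

```text
top [0.29828689 0.00821804 1.13045597] 392.43314413136034 0.996063232421875
scene [1.02724186 0.27572792 1.05604432] 370.91849920354286 0.9961802164713541
wrist [0.08454005 0.62458143 0.37281552] 275.2032684393232 0.9961496988932291
{'time': 0.15, 'joint_pos': array([ 1.19903850e+00,  5.32386166e-02,  1.61398599e+00,  3.45306193e-06,
        1.47601648e+00, -1.19004134e-01]), 'joint_vel': array([-0.00201286, -0.00169996, -0.00404346, -0.00107779,  0.0019437 ,
       -0.00131974]), 'joint_efforts': array([ 1.40439865e-04, -3.94244063e+01, -3.70720375e+01, -1.28191073e-04,
        4.60599942e-03,  3.59503906e-05]), 'tool_pos': array([0.15612331, 0.60469984, 0.2443203 ]), 'tool_rot': array([-2.01890452e-04,  1.26040838e-01,  9.92024711e-01, -7.99108446e-04]), 'contact_force': array([ 0.78637968, -0.50944344, -0.8050703 ]), 'ft_torque': array([ 0.0205212 ,  0.01649677, -0.00150586]), 'grasp_force': 0.0, 'gripper_width': 1.0021091425267896}
```

View pics/top0v.png

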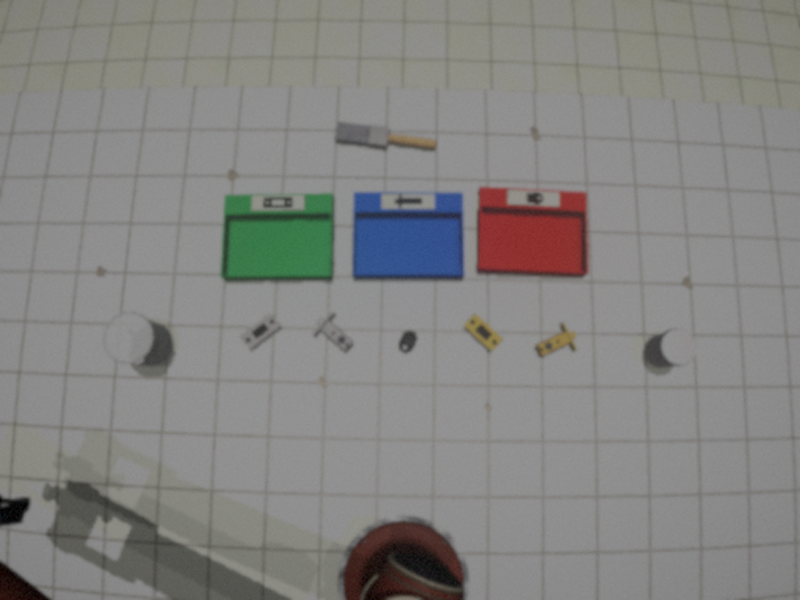

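View pics/scene0v.png

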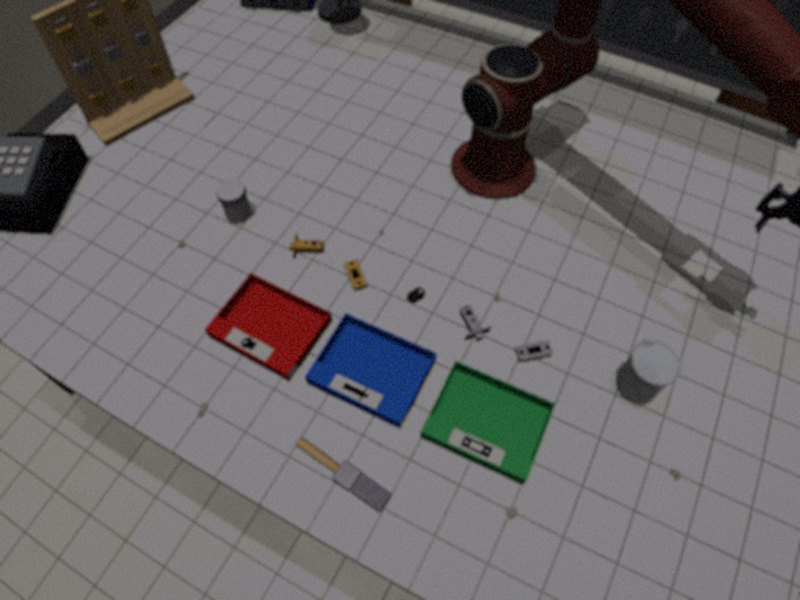

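The top view (800x600) shows the trays green (278,237), blue (408,235) and red (532,231). The parts are the chrome strike (262,332), chrome latch (335,335), bow cover (407,341), brass strike (483,333) and brass latch (556,341). The jar is at (130,338) and the canister at (677,347).

```bash
cat > meas.py <<'E'
from h import *
def trays(d):
    hsv=cv2.cvtColor(cv2.GaussianBlur(d['pixels'],(3,3),0),cv2.COLOR_BGR2HSV); C=cloud(d); out={}
    for n,(a,b) in dict(green=(45,80),blue=(100,130),red=(0,8)).items():
        m=cv2.inRange(hsv,(a,110,40),(b,255,255))
        if n=='red': m|=cv2.inRange(hsv,(172,110,40),(180,255,255))
        c=max(cv2.findContours(m,0,2)[0],key=cv2.contourArea)
        x,y=ray(d,c.reshape(-1,2),0.035)[:,:2].T
        r=cv2.minAreaRect((1000*np.c_[x,y]).astype(np.float32)); out[n]=r
    return out
def parts(d,zt,boxes):
    """boxes: name->(approx xy); returns minAreaRect in mm at height zt of height blob"""
    C=cloud(d); out={}
    return C
E
python3 - <<'E'
from meas import *
d=pickle.load(open('pics/top0.png.pkl','rb'))
for k,v in trays(d).items(): print(k,v)
C=cloud(d); im=d['pixels']
g=cv2.cvtColor(im,cv2.COLOR_BGR2HSV)
for n,(u,v),h in [('strC',(262,332),.018),('latC',(335,335),.024),('bow',(407,341),.01),('strB',(483,333),.018),('latB',(556,341),.024),('jar',(130,338),.11),('can',(677,347),.088)]:
    u=int(u*.64);v=int(v*.64)
    r=16 if h<.05 else 24
    S=C[v-r:v+r,u-r:u+r]; m=(S[...,2]>h*.5).astype(np.uint8)
    k,l,s,c=cv2.connectedComponentsWithStats(m); 
    i=1+np.argmax(s[1:,4]); vv,uu=np.where(l==i)
    P=S[l==i]; p=ray(d,np.c_[uu+u-r,vv+v-r],h)[:,:2]*1000
    q=p-p.mean(0); w,V=np.linalg.eigh(q.T@q); ax=V[:,1]
    print(n,p.mean(0).round(1),'rect',[np.round(x,1) for x in cv2.minAreaRect(p.astype(np.float32))],'ang',np.degrees(np.arctan2(ax[1],ax[0])).round(1),'z',np.percentile(P[:,2],[50,90]).round(4),s[i,4])
w=pickle.load(open('pics/wrist0.png.pkl','rb'))
R=cv2.Rodrigues(np.array(w['rvec'],float))[0]; print('wrist optical axis',R[2],'x',R[0])
print('floor z',np.median(C[230:250,100:400,2]))
E
```

```text
green ((596.5149536132812, 242.286376953125), (108.14159393310547, 193.57821655273438), 1.0740563869476318)
blue ((625.7427978515625, 3.3023147583007812), (157.48883056640625, 198.2631072998047), 1.3011308908462524)
red ((638.0516357421875, -230.05349731445312), (204.00015258789062, 161.18917846679688), 88.65480041503906)
strC [442.2 271.6] rect [array([442.2, 271.7]), array([33.1, 71.2]), np.float64(38.8)] ang 129.1 z [0.0182 0.0209] 231
latC [441.1 135.7] rect [array([436.8, 140.9]), array([74.9, 53.8]), np.float64(33.9)] ang 50.1 z [0.0233 0.0265] 234
bow [430.3   0.5] rect [array([429.7,  -0.6]), array([29.6, 41.3]), np.float64(64.7)] ang 153.1 z [0.0103 0.0129] 125
strB [ 448.2 -138.4] rect [array([ 448.3, -138.4]), array([68.8, 32.9]), np.float64(45.8)] ang 48.1 z [0.0184 0.0208] 229
latB [ 432.6 -274.8] rect [array([ 438.2, -272.2]), array([52.8, 73.9]), np.float64(11.3)] ang 116.6 z [0.0229 0.0263] 231
jar [410.6 472.3] rect [array([408.5, 473. ]), array([106.5,  91.9]), np.float64(58.0)] ang 76.0 z [0.1095 0.1123] 1037
can [ 416.2 -469.6] rect [array([ 417.8, -468.7]), array([63.7, 77.4]), np.float64(0.3)] ang 106.4 z [0.087  0.0899] 526
wrist optical axis [ 0.28125129 -0.07412616 -0.95676697] x [ 0.24894709  0.96851531 -0.00185587]
floor z 0.0001074739504990656
```

View pics/wrist0v.png

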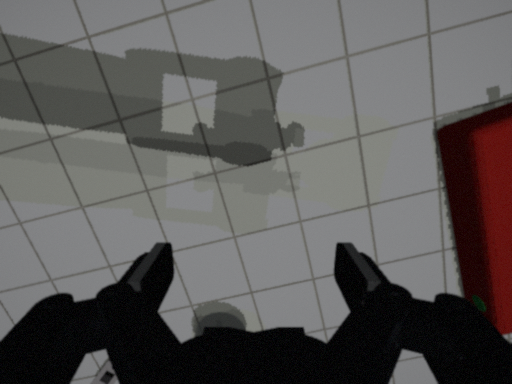

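The wrist view shows open ground with both fingertips at about (165,245) and (345,245), and the red tray at the right edge. The top depth is good, so I'll get the tray wells and piece poses from it and work out the first move.

```bash
cat > go.py <<'E'
from h import *
from scipy.spatial.transform import Rotation as Ro
def go(x,y,z,phi):
    """phi = world angle (deg) of tool y (closing axis), tool down; prints the step in cm / rad"""
    s=state(); q=s['tool_rot']; R0=Ro.from_quat([q[1],q[2],q[3],q[0]])
    a=np.radians(phi); Y=np.array([np.cos(a),np.sin(a),0]); Z=np.array([0,0,-1.]); X=np.cross(Y,Z)
    R1=Ro.from_matrix(np.c_[X,Y,Z]); p=R0.inv().apply(np.array([x,y,z])-s['tool_pos'])*100
    print('to',[x,y,z,phi],'trans',p.round(2),'rot',(R0.inv()*R1).as_rotvec().round(3))
def st():
    s=state(); Y=Ro.from_quat(np.r_[s['tool_rot'][1:],s['tool_rot'][0]]).as_matrix()
    print('t',round(s['time'],2),'p',s['tool_pos'].round(4),'phi',np.degrees(np.arctan2(Y[1,1],Y[0,1])).round(1),'tiltz',Y[:,2].round(3),'F',s['contact_force'].round(1),'w',round(s['gripper_width']*85.4,1),'g',round(s['grasp_force'],1),'q6',s['joint_pos'][5].round(2))
E
python3 - <<'E'
from go import *
d=pickle.load(open('pics/top0.png.pkl','rb')); C=cloud(d)
for n,y0,x0 in [('green',.24,.6),('blue',.0,.605),('red',-.23,.62)]:
    m=(abs(C[...,1]-y0)<.118)&(abs(C[...,0]-x0-.02)<.13)&(C[...,2]>.022)&(C[...,2]<.05)
    v,u=np.where(m); p=ray(d,np.c_[u,v],.035)[:,:2]*1000
    r=cv2.minAreaRect(p.astype(np.float32)); f=(abs(C[...,1]-y0)<.11)&(abs(C[...,0]-x0)<.1)&(C[...,2]<.01)&(C[...,2]>.0015)
    led=p[(p[:,0]>r[0][0]+45)]
    print(n,[np.round(a,1) for a in r], p.min(0).round(),p.max(0).round())
for n,(u,v) in dict(latC=(335,335),latB=(556,341)).items():
    u=int(u*.64);v=int(v*.64);r=17
    S=C[v-r:v+r,u-r:u+r]; vv,uu=np.where(S[...,2]>.012); p=ray(d,np.c_[uu+u-r,vv+v-r],.02)[:,:2]*1000
    c=p.mean(0);
    # axis: symmetric about case line: use tail half only
    q=p-c; w,V=np.linalg.eigh(q.T@q); a=V[:,1]*np.sign(V[0,1])
    for _ in range(4):
        t=(p-c)@a; s=p[(t-t.min()<52)]; c0=s.mean(0); q=s-c0; w,V=np.linalg.eigh(q.T@q); a=V[:,1]*np.sign(V[0,1]); 
    t=(p-c0)@a; print(n,'axis',np.degrees(np.arctan2(a[1],a[0])).round(1),'t',t.min().round(1),t.max().round(1),'mid',(c0+a*((t.min()+31+t.max()-46)/2)).round(1),len(p))
# finger tips in wrist view
w=pickle.load(open('pics/wrist0.png.pkl','rb')); W=cloud(w); s=state()
m=(np.linalg.norm(W-s['tool_pos'],axis=2)<.09)
print('finger lowest z rel TCP',np.percentile(W[m][:,2],[0.1,1,3])-s['tool_pos'][2])
go(.437,.138,.16,140); st()
E
```

```text
green [array([619.7, 247.7]), array([165.1, 206.2]), np.float64(2.0)] [535. 143.] [701. 353.]
blue [array([627.4,   3.6]), array([160.5, 206.5]), np.float64(1.2)] [545. -99.] [709. 107.]
red [array([ 639.2, -232. ]), array([207.7, 165.2]), np.float64(89.3)] [ 556. -337.] [ 722. -128.]
latC axis 50.4 t -31.0 55.6 mid [433.5 126.2] 238
latB axis -65.9 t -29.3 52.7 mid [ 427.5 -264.5] 232
finger lowest z rel TCP [-3.10035523e-05  5.24138886e-03  1.21304796e-02]
to [0.437, 0.138, 0.16, 140] trans [-38.87 -38.15   8.49] rot [-1.000e-03 -1.000e-03 -1.125e+00]
t 0.15 p [0.1561 0.6047 0.2443] phi 75.5 tiltz [-0.001 -0.002 -1.   ] F [ 0.8 -0.5 -0.8] w 85.6 g 0.0 q6 -0.12
```

Emit:
send_rows([
  {"translation": [-38.9,-38.2,8.5],"delta_rot": [0,0,-1.125],"jaw": 6},
  {"translation": [-38.9,-38.2,8.5],"delta_rot": [0,0,-1.125],"jaw": 6},
  {"translation": [-38.9,-38.2,8.5],"delta_rot": [0,0,-1.125],"jaw": 6},
  {"translation": [-38.9,-38.2,8.5],"delta_rot": [0,0,-1.125],"jaw": 6},
  {"translation": [-38.9,-38.2,8.5],"delta_rot": [0,0,-1.125],"jaw": 6},
  {"translation": [-38.9,-38.2,8.5],"delta_rot": [0,0,-1.125],"jaw": 6},
  {"translation": [-38.9,-38.2,8.5],"delta_rot": [0,0,-1.125],"jaw": 6},
  {"translation": [-38.9,-38.2,8.5],"delta_rot": [0,0,-1.125],"jaw": 6},
])

```text
time: 0.95
tool_pos: [0.3448, 0.2931, 0.1885]
tool_rot: [0.0, -0.414, 0.91, -0.0]
contact_force: [1.2, 0.3, 0.2]
gripper_width: 0.703
grasp_force: 0.0
```

```bash
python3 -c "
from go import *
st(); go(.437,.135,.17,140)"
```

```text
t 0.95 p [0.3448 0.2931 0.1885] phi 138.9 tiltz [ 0.  0. -1.] F [1.2 0.3 0.2] w 60.0 g 0.0 q6 -1.88
to [0.437, 0.135, 0.17, 140] trans [  5.84 -17.34   1.85] rot [-0.    0.   -0.02]
```

Emit:
send_rows([
  {"translation": [5.8,-17.3,1.9],"delta_rot": [0,0,-0.02],"jaw": 6},
  {"translation": [5.8,-17.3,1.9],"delta_rot": [0,0,-0.02],"jaw": 6},
  {"translation": [5.8,-17.3,1.9],"delta_rot": [0,0,-0.02],"jaw": 6},
  {"translation": [5.8,-17.3,1.9],"delta_rot": [0,0,-0.02],"jaw": 6},
  {"translation": [5.8,-17.3,1.9],"delta_rot": [0,0,-0.02],"jaw": 6},
  {"translation": [5.8,-17.3,1.9],"delta_rot": [0,0,-0.02],"jaw": 6},
  {"translation": [5.8,-17.3,1.9],"delta_rot": [0,0,-0.02],"jaw": 6},
  {"translation": [5.8,-17.3,1.9],"delta_rot": [0,0,-0.02],"jaw": 6},
])

```text
time: 1.75
tool_pos: [0.4352, 0.1377, 0.17]
tool_rot: [0.0, -0.421, 0.907, 0.0]
contact_force: [-0.3, -0.6, 0.3]
gripper_width: 0.702
grasp_force: 0.0
```

```bash
cat > lm.py <<'E'
from go import *
def blob(d,cx,cy,zmin,zmax,r=.06):
    C=cloud(d); m=(np.hypot(C[...,0]-cx,C[...,1]-cy)<r)&(C[...,2]>zmin)&(C[...,2]<zmax)
    m=cv2.morphologyEx(m.astype(np.uint8),cv2.MORPH_OPEN,np.ones((3,3)))
    k,l,s,c=cv2.connectedComponentsWithStats(m); i=1+np.argmax(s[1:,4]); return C,l==i
def latch(d,cx,cy,ang):
    C,m=blob(d,cx,cy,.010,.032,.075); p=C[m][:,:2]*1000; a=np.radians(ang); c=np.array([cx,cy])*1000
    for _ in range(6):
        ax=np.array([np.cos(a),np.sin(a)]); n=np.array([-ax[1],ax[0]]); t=(p-c)@ax; s=(p-c)@n
        t0=np.percentile(t,.5); k=(t>t0+6)&(t<t0+54)&(abs(s-np.median(s[(t<t0+54)]))<20)
        b=np.arange(t0+6,t0+54,4); e=[((np.percentile(s[k&(abs(t-x)<2)],3)+np.percentile(s[k&(abs(t-x)<2)],97))/2) for x in b[1:-1]]
        f=np.polyfit(b[1:-1],e,1); a+=np.arctan(f[0])
        c=c+n*np.polyval(f,t0+31)+ax*0
    ax=np.array([np.cos(a),np.sin(a)]); n=np.array([-ax[1],ax[0]]); t=(p-c)@ax; s=(p-c)@n
    lo,hi=np.percentile(t,[.3,99.7]); pl=t[abs(s)>18]
    wid=np.ptp(np.percentile(s[(t>lo+8)&(t<lo+50)],[2,98]))
    print('latch ang',np.degrees(a).round(1),'len',round(hi-lo,1),'wid',wid.round(1),'plate wid',np.ptp(s).round(1),'plate t rel tail',(pl.min()-lo).round(1),(pl.max()-lo).round(1),'mid from tail',(c+ax*(lo+31)).round(1),'from bolt',(c+ax*(hi-46)).round(1),len(p))
def rect(d,cx,cy,zmin,zmax,zt):
    C,m=blob(d,cx,cy,zmin,zmax,.055); v,u=np.where(m); p=C[m][:,:2]*1000; r=ray(d,np.c_[u,v],zt)[:,:2]*1000
    for q in (p,r):
        R=cv2.minAreaRect(q.astype(np.float32)); (w,h),A=R[1],R[2]
        if h>w: A+=90; 
        print('rect',np.round(R[0],1),'size',round(max(w,h),1),round(min(w,h),1),'long axis',round(A,1),'mean',q.mean(0).round(1))
E
python3 -c "
from lm import *
st(); d=grab('wrist','w1.png'); latch(d,.4335,.13,50)"
```

```text
t 1.75 p [0.4352 0.1377 0.17  ] phi 139.8 tiltz [ 0.  0. -1.] F [-0.3 -0.6  0.3] w 59.9 g 0.0 q6 -2.3
latch ang 48.7 len 76.4 wid 23.0 plate wid 56.2 plate t rel tail 61.1 65.6 mid from tail [435.7 130.6] from bolt [435.2 130.1] 1730
```

View pics/w1.png

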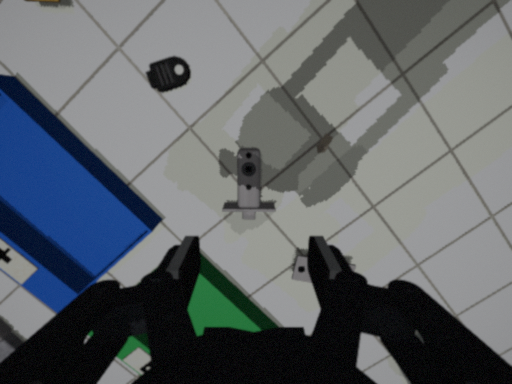

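The latch sits at pixel (248,185) with its bolt toward the bottom of the picture, and its pose is well measured. I'll descend and grip.

```bash
python3 -c "
from go import *
go(.4355,.1303,.017,138.7)"
```

```text
to [0.4355, 0.1303, 0.017, 138.7] trans [ 0.56 -0.5  15.3 ] rot [0.   0.   0.02]
```

Emit:
send_rows([
  {"translation": [0.56,-0.5,5],"delta_rot": [0,0,0.02],"jaw": 5},
  {"translation": [0.56,-0.5,9],"delta_rot": [0,0,0.02],"jaw": 5},
  {"translation": [0.56,-0.5,12],"delta_rot": [0,0,0.02],"jaw": 5},
  {"translation": [0.56,-0.5,14],"delta_rot": [0,0,0.02],"jaw": 5},
  {"translation": [0.56,-0.5,15.0],"delta_rot": [0,0,0.02],"jaw": 5},
  {"translation": [0.56,-0.5,15.3],"delta_rot": [0,0,0.02],"jaw": 5},
  {"translation": [0.56,-0.5,15.3],"delta_rot": [0,0,0.02],"jaw": 1.8},
  {"translation": [0.56,-0.5,15.3],"delta_rot": [0,0,0.02],"jaw": 1.8},
])

```text
time: 2.6
tool_pos: [0.4371, 0.1297, 0.0186]
tool_rot: [0.001, -0.411, 0.911, -0.0]
contact_force: [-8.1, -1.6, 4.6]
gripper_width: 0.266
grasp_force: 61.1
```

```bash
python3 -c "
from go import *
st(); go(.435,.1303,.017,138.7)"
```

```text
t 2.6 p [0.4371 0.1297 0.0186] phi 138.6 tiltz [ 0.002  0.    -1.   ] F [-8.1 -1.6  4.6] w 22.7 g 61.1 q6 -2.29
to [0.435, 0.1303, 0.017, 138.7] trans [0.09 0.2  0.16] rot [-0.001  0.002 -0.002]
```

```bash
python3 -c "
from go import *
go(.601,.050,.12,91)"
```

```text
to [0.601, 0.05, 0.12, 91] trans [ -4.89 -17.58 -10.11] rot [-0.001  0.002  0.83 ]
```

Emit:
send_rows([
  {"translation": [0,0,-5],"delta_rot": [0,0,0],"jaw": 1.8},
  {"translation": [0,0,-10.1],"delta_rot": [0,0,0.1],"jaw": 1.8},
  {"translation": [-4.9,-17.6,-10.1],"delta_rot": [0,0,0.83],"jaw": 1.8},
  {"translation": [-4.9,-17.6,-10.1],"delta_rot": [0,0,0.83],"jaw": 1.8},
  {"translation": [-4.9,-17.6,-10.1],"delta_rot": [0,0,0.83],"jaw": 1.8},
  {"translation": [-4.9,-17.6,-10.1],"delta_rot": [0,0,0.83],"jaw": 1.8},
  {"translation": [-4.9,-17.6,-10.1],"delta_rot": [0,0,0.83],"jaw": 1.8},
  {"translation": [-4.9,-17.6,-10.1],"delta_rot": [0,0,0.83],"jaw": 1.8},
])

```text
time: 3.4
tool_pos: [0.6012, 0.0489, 0.1188]
tool_rot: [0.001, -0.008, 1.0, 0.0]
contact_force: [0.2, -0.0, -2.1]
gripper_width: 0.265
grasp_force: 60.2
```

```bash
python3 -c "
from go import *
st(); go(.601,.050,.024,91); grab('wrist','w2.png')"
```

```text
t 3.4 p [0.6012 0.0489 0.1188] phi 91.0 tiltz [ 0.001  0.    -1.   ] F [ 0.2 -0.  -2.1] w 22.6 g 60.2 q6 -1.63
to [0.601, 0.05, 0.024, 91] trans [0.03 0.11 9.48] rot [ 0.     0.001 -0.001]
```

View pics/w2.png

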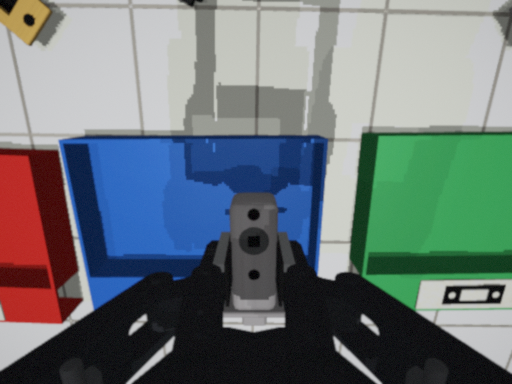

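Emit:
send_rows([
  {"translation": [0,0.1,4.5],"delta_rot": [0,0,0],"jaw": 1.8},
  {"translation": [0,0.1,7.5],"delta_rot": [0,0,0],"jaw": 1.8},
  {"translation": [0,0.1,9.0],"delta_rot": [0,0,0],"jaw": 1.8},
  {"translation": [0,0.1,9.5],"delta_rot": [0,0,0],"jaw": 1.8},
  {"translation": [0,0.1,9.7],"delta_rot": [0,0,0],"jaw": 1.8},
  {"translation": [0,0.1,9.7],"delta_rot": [0,0,0],"jaw": 1.8},
  {"translation": [0,0.1,9.7],"delta_rot": [0,0,0],"jaw": 3.8},
  {"translation": [0,0.1,9.7],"delta_rot": [0,0,0],"jaw": 3.8},
])

```text
time: 4.25
tool_pos: [0.6014, 0.0505, 0.0225]
tool_rot: [0.001, -0.009, 1.0, -0.0]
contact_force: [0.1, -1.0, 0.3]
gripper_width: 0.443
grasp_force: 0.0
```

```bash
python3 -c "
from go import *
st(); go(.4275,-.2645,.17,26); go(.58,.03,.12,71)"
```

```text
t 4.25 p [0.6014 0.0505 0.0225] phi 91.0 tiltz [ 0.003 -0.    -1.   ] F [ 0.1 -1.   0.3] w 37.8 g 0.0 q6 -1.63
to [0.4275, -0.2645, 0.17, 26] trans [ 17.91 -31.19 -14.8 ] rot [1.000e-03 3.000e-03 1.135e+00]
to [0.58, 0.03, 0.12, 71] trans [ 2.15 -2.01 -9.76] rot [0.    0.003 0.349]
```

Emit:
send_rows([
  {"translation": [0,0,-4],"delta_rot": [0,0,0],"jaw": 3.8},
  {"translation": [0,0,-8],"delta_rot": [0,0,0],"jaw": 3.8},
  {"translation": [17.9,-31.2,-14.8],"delta_rot": [0,0,1.135],"jaw": 6},
  {"translation": [17.9,-31.2,-14.8],"delta_rot": [0,0,1.135],"jaw": 6},
  {"translation": [17.9,-31.2,-14.8],"delta_rot": [0,0,1.135],"jaw": 6},
  {"translation": [17.9,-31.2,-14.8],"delta_rot": [0,0,1.135],"jaw": 6},
  {"translation": [17.9,-31.2,-14.8],"delta_rot": [0,0,1.135],"jaw": 6},
  {"translation": [17.9,-31.2,-14.8],"delta_rot": [0,0,1.135],"jaw": 6},
])

```text
time: 5.05
tool_pos: [0.4572, -0.2094, 0.1582]
tool_rot: [0.001, 0.43, 0.903, -0.0]
contact_force: [0.3, -0.9, -0.2]
gripper_width: 0.701
grasp_force: 0.0
```

```bash
python3 -c "
from lm import *
st(); go(.430,-.270,.17,26)
d=grab('top','t1.png'); latch(d,.601,.05,0) if 0 else None
C=cloud(d); m=(abs(C[...,0]-.605)<.055)&(abs(C[...,1]-.05)<.04)&(C[...,2]>.014); p=C[m]; print('tray latch z',np.percentile(p[:,2],[10,50,90]).round(4),p[:,:2].min(0).round(3),p[:,:2].max(0).round(3))"
```

```text
t 5.05 p [ 0.4572 -0.2094  0.1582] phi 39.1 tiltz [ 0.002 -0.001 -1.   ] F [ 0.3 -0.9 -0.2] w 59.9 g 0.0 q6 -1.26
to [0.43, -0.27, 0.17, 26] trans [-2.99 -5.93 -1.18] rot [0.001 0.002 0.229]
tray latch z [0.0206 0.026  0.0307] [0.55  0.021] [0.644 0.087]
```

Emit:
send_rows([
  {"translation": [-3.0,-5.9,-1.2],"delta_rot": [0,0,0.23],"jaw": 6},
  {"translation": [-3.0,-5.9,-1.2],"delta_rot": [0,0,0.23],"jaw": 6},
  {"translation": [-3.0,-5.9,-1.2],"delta_rot": [0,0,0.23],"jaw": 6},
  {"translation": [-3.0,-5.9,-1.2],"delta_rot": [0,0,0.23],"jaw": 6},
  {"translation": [-3.0,-5.9,-1.2],"delta_rot": [0,0,0.23],"jaw": 6},
  {"translation": [-3.0,-5.9,-1.2],"delta_rot": [0,0,0.23],"jaw": 6},
  {"translation": [-3.0,-5.9,-1.2],"delta_rot": [0,0,0.23],"jaw": 6},
  {"translation": [-3.0,-5.9,-1.2],"delta_rot": [0,0,0.23],"jaw": 6},
])

```text
time: 5.9
tool_pos: [0.4317, -0.2678, 0.1685]
tool_rot: [-0.0, 0.527, 0.85, 0.0]
contact_force: [-1.1, 0.2, -0.3]
gripper_width: 0.7
grasp_force: 0.0
```

```bash
python3 -c "
from lm import *
st(); d=grab('wrist','w3.png'); latch(d,.4285,-.268,-64); go(.4285,-.268,.016,26)"
```

```text
t 5.9 p [ 0.4317 -0.2678  0.1685] phi 26.3 tiltz [-0.  0. -1.] F [-1.1  0.2 -0.3] w 59.8 g 0.0 q6 -1.16
latch ang -63.8 len 75.6 wid 22.8 plate wid 56.1 plate t rel tail 61.2 65.2 mid from tail [ 428.2 -267.2] from bolt [ 427.6 -265.9] 1721
to [0.4285, -0.268, 0.016, 26] trans [ 0.13 -0.29 15.25] rot [-0.    -0.     0.005]
```

Emit:
send_rows([
  {"translation": [0.25,-0.29,5],"delta_rot": [0,0,0],"jaw": 5},
  {"translation": [0.25,-0.29,9],"delta_rot": [0,0,0],"jaw": 5},
  {"translation": [0.25,-0.29,12],"delta_rot": [0,0,0],"jaw": 5},
  {"translation": [0.25,-0.29,14],"delta_rot": [0,0,0],"jaw": 5},
  {"translation": [0.25,-0.29,15.0],"delta_rot": [0,0,0],"jaw": 5},
  {"translation": [0.25,-0.29,15.2],"delta_rot": [0,0,0],"jaw": 5},
  {"translation": [0.25,-0.29,15.2],"delta_rot": [0,0,0],"jaw": 1.8},
  {"translation": [0.25,-0.29,15.2],"delta_rot": [0,0,0],"jaw": 1.8},
])

```text
time: 6.75
tool_pos: [0.4288, -0.2683, 0.0184]
tool_rot: [0.001, 0.528, 0.849, -0.0]
contact_force: [-5.4, 4.6, 4.1]
gripper_width: 0.264
grasp_force: 61.2
```

```bash
python3 -c "
from go import *
st(); go(.601,-.045,.13,91)"
```

```text
t 6.75 p [ 0.4288 -0.2683  0.0184] phi 26.3 tiltz [ 0.002 -0.002 -1.   ] F [-5.4  4.6  4.1] w 22.5 g 61.2 q6 -1.16
to [0.601, -0.045, 0.13, 91] trans [ 12.38  25.33 -11.16] rot [-1.00e-03  3.00e-03 -1.13e+00]
```

Emit:
send_rows([
  {"translation": [0,0,-5],"delta_rot": [0,0,0],"jaw": 1.8},
  {"translation": [0,0,-10],"delta_rot": [0,0,-0.1],"jaw": 1.8},
  {"translation": [12.4,25.3,-11.2],"delta_rot": [0,0,-1.13],"jaw": 1.8},
  {"translation": [12.4,25.3,-11.2],"delta_rot": [0,0,-1.13],"jaw": 1.8},
  {"translation": [12.4,25.3,-11.2],"delta_rot": [0,0,-1.13],"jaw": 1.8},
  {"translation": [12.4,25.3,-11.2],"delta_rot": [0,0,-1.13],"jaw": 1.8},
  {"translation": [12.4,25.3,-11.2],"delta_rot": [0,0,-1.13],"jaw": 1.8},
  {"translation": [12.4,25.3,-11.2],"delta_rot": [0,0,-1.13],"jaw": 1.8},
])

```text
time: 7.55
tool_pos: [0.6019, -0.0415, 0.1304]
tool_rot: [0.002, 0.052, 0.999, 0.0]
contact_force: [-0.5, -1.8, -1.4]
gripper_width: 0.268
grasp_force: 60.3
```

```bash
python3 -c "
from go import *
st(); go(.601,-.045,.0216,91)"
```

```text
t 7.55 p [ 0.6019 -0.0415  0.1304] phi 84.0 tiltz [ 0.003 -0.    -1.   ] F [-0.5 -1.8 -1.4] w 22.9 g 60.3 q6 -1.66
to [0.601, -0.045, 0.0216, 91] trans [ 0.09 -0.36 10.88] rot [ 0.     0.003 -0.122]
```

Emit:
send_rows([
  {"translation": [0.1,-0.35,3],"delta_rot": [0,0,-0.12],"jaw": 1.8},
  {"translation": [0.1,-0.35,6.5],"delta_rot": [0,0,-0.12],"jaw": 1.8},
  {"translation": [0.1,-0.35,9.3],"delta_rot": [0,0,-0.12],"jaw": 1.8},
  {"translation": [0.1,-0.35,10.5],"delta_rot": [0,0,-0.12],"jaw": 1.8},
  {"translation": [0.1,-0.35,10.8],"delta_rot": [0,0,-0.12],"jaw": 1.8},
  {"translation": [0.1,-0.35,10.9],"delta_rot": [0,0,-0.12],"jaw": 1.8},
  {"translation": [0.1,-0.35,10.9],"delta_rot": [0,0,-0.12],"jaw": 3.8},
  {"translation": [0.1,-0.35,10.9],"delta_rot": [0,0,-0.12],"jaw": 3.8},
])

```text
time: 8.35
tool_pos: [0.5995, -0.048, 0.0211]
tool_rot: [0.001, -0.004, 1.0, -0.0]
contact_force: [0.5, 0.3, 0.1]
gripper_width: 0.443
grasp_force: 0.0
```

```bash
python3 -c "
from go import *
st(); go(.448,-.138,.17,138)"
```

```text
t 8.35 p [ 0.5995 -0.048   0.0211] phi 90.4 tiltz [ 0.003 -0.001 -1.   ] F [0.5 0.3 0.1] w 37.9 g 0.0 q6 -1.78
to [0.448, -0.138, 0.17, 138] trans [ 15.18  -8.9  -14.93] rot [-0.002  0.002 -0.83 ]
```

Emit:
send_rows([
  {"translation": [0,0,-4],"delta_rot": [0,0,0],"jaw": 3.8},
  {"translation": [0,0,-8],"delta_rot": [0,0,0],"jaw": 3.8},
  {"translation": [15.2,-8.9,-14.9],"delta_rot": [0,0,-0.83],"jaw": 6},
  {"translation": [15.2,-8.9,-14.9],"delta_rot": [0,0,-0.83],"jaw": 6},
  {"translation": [15.2,-8.9,-14.9],"delta_rot": [0,0,-0.83],"jaw": 6},
  {"translation": [15.2,-8.9,-14.9],"delta_rot": [0,0,-0.83],"jaw": 6},
  {"translation": [15.2,-8.9,-14.9],"delta_rot": [0,0,-0.83],"jaw": 6},
  {"translation": [15.2,-8.9,-14.9],"delta_rot": [0,0,-0.83],"jaw": 6},
])

```text
time: 9.15
tool_pos: [0.4471, -0.1388, 0.1706]
tool_rot: [0.001, -0.408, 0.913, -0.002]
contact_force: [1.0, -0.5, -0.3]
gripper_width: 0.703
grasp_force: 0.0
```

```bash
python3 -c "
from lm import *
st(); d=grab('wrist','w4.png'); rect(d,.448,-.138,.006,.025,.018);rect(d,.448,-.138,.012,.025,.018)
d=grab('top','t2.png'); cv2.imwrite('pics/t2v.png',cv2.resize(d['pixels'][100:260,120:400],None,fx=2.8,fy=2.8))
C=cloud(d)
for y in (.05,-.047):
  m=(abs(C[...,0]-.59)<.02)&(abs(C[...,1]-y)<.01); print(np.median(C[m][:,2]).round(4))"
```

```text
t 9.15 p [ 0.4471 -0.1388  0.1706] phi 138.1 tiltz [ 0.004 -0.002 -1.   ] F [ 1.  -0.5 -0.3] w 60.0 g 0.0 q6 -2.87
rect [ 446.9 -137.8] size 69.3 32.0 long axis 47.7 mean [ 445.7 -139.2]
rect [ 446.8 -138. ] size 68.9 31.9 long axis 47.8 mean [ 445.6 -139.2]
rect [ 446.9 -137.8] size 69.3 32.0 long axis 47.7 mean [ 445.5 -139.3]
rect [ 446.8 -138. ] size 68.9 31.9 long axis 47.8 mean [ 445.5 -139.3]
0.0266
0.0267
```

View pics/w4.png

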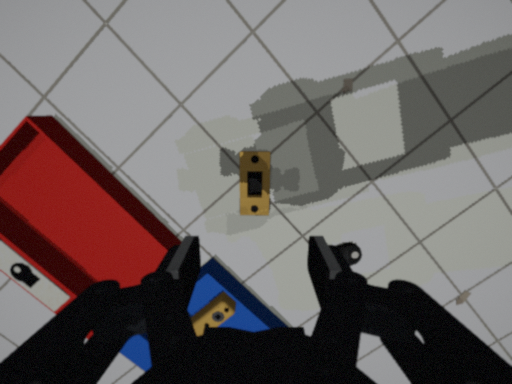

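View pics/t2v.png

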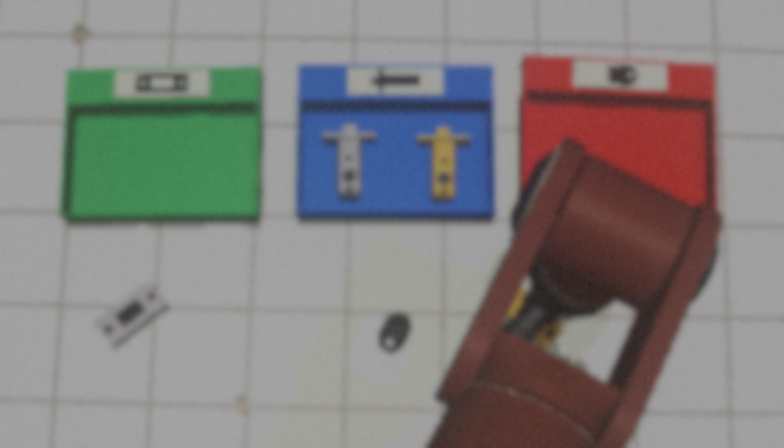

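Both latches stand upright in the blue tray, side by side. The brass strike is measured, with its centre near pixel (255,184).

```bash
python3 -c "
from go import *
go(.4469,-.1379,.0145,137.7)"
```

```text
to [0.4469, -0.1379, 0.0145, 137.7] trans [1.000e-02 9.000e-02 1.553e+01] rot [-0.002  0.001  0.004]
```

Emit:
send_rows([
  {"translation": [0,0.1,5],"delta_rot": [0,0,0],"jaw": 5},
  {"translation": [0,0.1,9],"delta_rot": [0,0,0],"jaw": 5},
  {"translation": [0,0.1,12],"delta_rot": [0,0,0],"jaw": 5},
  {"translation": [0,0.1,14],"delta_rot": [0,0,0],"jaw": 5},
  {"translation": [0,0.1,15.0],"delta_rot": [0,0,0],"jaw": 5},
  {"translation": [0,0.1,15.5],"delta_rot": [0,0,0],"jaw": 5},
  {"translation": [0,0.1,15.5],"delta_rot": [0,0,0],"jaw": 2.6},
  {"translation": [0,0.1,15.5],"delta_rot": [0,0,0],"jaw": 2.6},
])

```text
time: 10.05
tool_pos: [0.4475, -0.1376, 0.0151]
tool_rot: [0.001, -0.406, 0.914, -0.001]
contact_force: [0.3, -0.9, -1.4]
gripper_width: 0.353
grasp_force: 59.2
```

```bash
python3 -c "
from go import *
st(); go(.602,.205,.14,91)"
```

```text
t 10.05 p [ 0.4475 -0.1376  0.0151] phi 138.0 tiltz [ 0.002 -0.001 -1.   ] F [ 0.3 -0.9 -1.4] w 30.1 g 59.2 q6 -2.87
to [0.602, 0.205, 0.14, 91] trans [-35.8   11.43 -12.5 ] rot [-0.002  0.002  0.82 ]
```

Emit:
send_rows([
  {"translation": [0,0,-5],"delta_rot": [0,0,0],"jaw": 2.6},
  {"translation": [0,0,-10],"delta_rot": [0,0,0.1],"jaw": 2.6},
  {"translation": [-35.8,11.7,-12.5],"delta_rot": [0,0,0.82],"jaw": 2.6},
  {"translation": [-35.8,11.7,-12.5],"delta_rot": [0,0,0.82],"jaw": 2.6},
  {"translation": [-35.8,11.7,-12.5],"delta_rot": [0,0,0.82],"jaw": 2.6},
  {"translation": [-35.8,11.7,-12.5],"delta_rot": [0,0,0.82],"jaw": 2.6},
  {"translation": [-35.8,11.7,-12.5],"delta_rot": [0,0,0.82],"jaw": 2.6},
  {"translation": [-35.8,11.7,-12.5],"delta_rot": [0,0,0.82],"jaw": 2.6},
])

```text
time: 10.85
tool_pos: [0.5573, 0.1109, 0.1334]
tool_rot: [0.001, -0.007, 1.0, -0.0]
contact_force: [1.2, -1.3, -0.1]
gripper_width: 0.347
grasp_force: 59.6
```

```bash
python3 -c "
from go import *
st(); go(.602,.207,.08,91)"
```

```text
t 10.85 p [0.5573 0.1109 0.1334] phi 90.8 tiltz [ 0.003 -0.    -1.   ] F [ 1.2 -1.3 -0.1] w 29.6 g 59.6 q6 -1.52
to [0.602, 0.207, 0.08, 91] trans [-4.58  9.55  5.35] rot [-0.     0.003 -0.004]
```

Emit:
send_rows([
  {"translation": [-2,4.5,1],"delta_rot": [0,0,0],"jaw": 2.6},
  {"translation": [-4.6,9.5,1],"delta_rot": [0,0,0],"jaw": 2.6},
  {"translation": [-4.6,9.5,3],"delta_rot": [0,0,0],"jaw": 2.6},
  {"translation": [-4.6,9.5,5.4],"delta_rot": [0,0,0],"jaw": 2.6},
  {"translation": [-4.6,9.5,5.4],"delta_rot": [0,0,0],"jaw": 2.6},
  {"translation": [-4.6,9.5,5.4],"delta_rot": [0,0,0],"jaw": 2.6},
  {"translation": [-4.6,9.5,5.4],"delta_rot": [0,0,0],"jaw": 2.6},
  {"translation": [-4.6,9.5,5.4],"delta_rot": [0,0,0],"jaw": 2.6},
])

```text
time: 11.65
tool_pos: [0.6018, 0.2048, 0.0798]
tool_rot: [0.002, -0.008, 1.0, 0.0]
contact_force: [-0.0, -0.5, 0.2]
gripper_width: 0.351
grasp_force: 59.7
```

```bash
python3 -c "
from go import *
st(); go(.602,.207,.0185,91); grab('wrist','w5.png')"
```

```text
t 11.65 p [0.6018 0.2048 0.0798] phi 91.0 tiltz [ 0.003  0.001 -1.   ] F [-0.  -0.5  0.2] w 29.9 g 59.7 q6 -1.38
to [0.602, 0.207, 0.0185, 91] trans [-0.01  0.21  6.13] rot [ 0.001  0.003 -0.001]
```

View pics/w5.png

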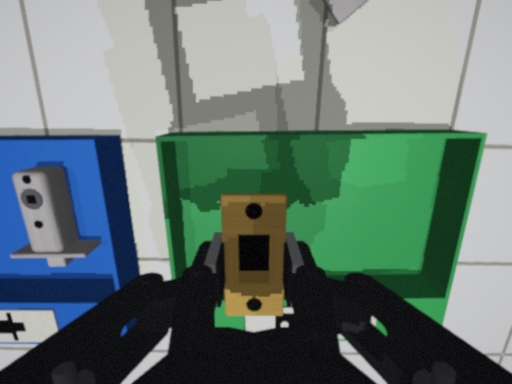

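The strike is held level over the green well, with its centre near pixel (254,252). I'll lower and release it.

Emit:
send_rows([
  {"translation": [0,0.2,3],"delta_rot": [0,0,0],"jaw": 2.6},
  {"translation": [0,0.2,4.8],"delta_rot": [0,0,0],"jaw": 2.6},
  {"translation": [0,0.2,5.7],"delta_rot": [0,0,0],"jaw": 2.6},
  {"translation": [0,0.2,6.0],"delta_rot": [0,0,0],"jaw": 2.6},
  {"translation": [0,0.2,6.15],"delta_rot": [0,0,0],"jaw": 2.6},
  {"translation": [0,0.2,6.15],"delta_rot": [0,0,0],"jaw": 2.6},
  {"translation": [0,0.2,6.15],"delta_rot": [0,0,0],"jaw": 4.5},
  {"translation": [0,0.2,6.15],"delta_rot": [0,0,0],"jaw": 4.5},
])

```text
time: 12.5
tool_pos: [0.601, 0.207, 0.0165]
tool_rot: [0.0, -0.009, 1.0, 0.0]
contact_force: [0.5, -0.4, -0.4]
gripper_width: 0.525
grasp_force: 0.0
```

```bash
python3 -c "
from go import *
st(); go(.442,.2716,.17,39)"
```

```text
t 12.5 p [0.601  0.207  0.0165] phi 91.0 tiltz [ 0.001  0.    -1.   ] F [ 0.5 -0.4 -0.4] w 44.9 g 0.0 q6 -1.37
to [0.442, 0.2716, 0.17, 39] trans [ 15.77   6.74 -15.36] rot [0.001 0.001 0.908]
```

Emit:
send_rows([
  {"translation": [0,0,-4],"delta_rot": [0,0,0],"jaw": 4.5},
  {"translation": [0,0,-8],"delta_rot": [0,0,0],"jaw": 4.5},
  {"translation": [15.8,6.7,-15.4],"delta_rot": [0,0,0.908],"jaw": 6},
  {"translation": [15.8,6.7,-15.4],"delta_rot": [0,0,0.908],"jaw": 6},
  {"translation": [15.8,6.7,-15.4],"delta_rot": [0,0,0.908],"jaw": 6},
  {"translation": [15.8,6.7,-15.4],"delta_rot": [0,0,0.908],"jaw": 6},
  {"translation": [15.8,6.7,-15.4],"delta_rot": [0,0,0.908],"jaw": 6},
  {"translation": [15.8,6.7,-15.4],"delta_rot": [0,0,0.908],"jaw": 6},
])

```text
time: 13.3
tool_pos: [0.4409, 0.272, 0.1712]
tool_rot: [0.001, 0.429, 0.903, 0.001]
contact_force: [0.5, -0.5, -0.9]
gripper_width: 0.702
grasp_force: 0.0
```

```bash
python3 -c "
from lm import *
st(); d=grab('wrist','w6.png'); rect(d,.442,.2716,.006,.025,.018); go(.442,.2716,.0145,39)"
```

```text
t 13.3 p [0.4409 0.272  0.1712] phi 39.2 tiltz [ 0.002  0.001 -1.   ] F [ 0.5 -0.5 -0.9] w 59.9 g 0.0 q6 -0.27
rect [441.3 272.9] size 70.1 31.9 long axis 129.8 mean [440.3 274.6]
rect [441.2 273.2] size 69.9 31.7 long axis 129.5 mean [440.2 274.6]
to [0.442, 0.2716, 0.0145, 39] trans [-0.05  0.05 15.63] rot [ 0.001  0.    -0.001]
```

Emit:
send_rows([
  {"translation": [0.1,0.08,5],"delta_rot": [0,0,-0.01],"jaw": 5},
  {"translation": [0.1,0.08,9],"delta_rot": [0,0,-0.01],"jaw": 5},
  {"translation": [0.1,0.08,12],"delta_rot": [0,0,-0.01],"jaw": 5},
  {"translation": [0.1,0.08,14],"delta_rot": [0,0,-0.01],"jaw": 5},
  {"translation": [0.1,0.08,15.0],"delta_rot": [0,0,-0.01],"jaw": 5},
  {"translation": [0.1,0.08,15.6],"delta_rot": [0,0,-0.01],"jaw": 5},
  {"translation": [0.1,0.08,15.6],"delta_rot": [0,0,-0.01],"jaw": 2.6},
  {"translation": [0.1,0.08,15.6],"delta_rot": [0,0,-0.01],"jaw": 2.6},
])

```text
time: 14.15
tool_pos: [0.4423, 0.2729, 0.0154]
tool_rot: [0.001, 0.422, 0.906, 0.001]
contact_force: [0.3, 0.1, -0.6]
gripper_width: 0.352
grasp_force: 59.2
```

```bash
python3 -c "
from go import *
st(); go(.602,.287,.12,91)"
```

```text
t 14.15 p [0.4423 0.2729 0.0154] phi 40.0 tiltz [ 0.002  0.001 -1.   ] F [ 0.3  0.1 -0.6] w 30.1 g 59.2 q6 -0.29
to [0.602, 0.287, 0.12, 91] trans [ -9.2   13.15 -10.43] rot [ 0.002  0.001 -0.89 ]
```

Emit:
send_rows([
  {"translation": [0,0,-5],"delta_rot": [0,0,0],"jaw": 2.6},
  {"translation": [0,0,-10],"delta_rot": [0,0,-0.1],"jaw": 2.6},
  {"translation": [-9.2,13.2,-10.4],"delta_rot": [0,0,-0.89],"jaw": 2.6},
  {"translation": [-9.2,13.2,-10.4],"delta_rot": [0,0,-0.89],"jaw": 2.6},
  {"translation": [-9.2,13.2,-10.4],"delta_rot": [0,0,-0.89],"jaw": 2.6},
  {"translation": [-9.2,13.2,-10.4],"delta_rot": [0,0,-0.89],"jaw": 2.6},
  {"translation": [-9.2,13.2,-10.4],"delta_rot": [0,0,-0.89],"jaw": 2.6},
  {"translation": [-9.2,13.2,-10.4],"delta_rot": [0,0,-0.89],"jaw": 2.6},
])

```text
time: 14.95
tool_pos: [0.6028, 0.2869, 0.1193]
tool_rot: [0.001, -0.01, 1.0, 0.0]
contact_force: [-0.7, -0.4, -1.2]
gripper_width: 0.352
grasp_force: 59.7
```

```bash
python3 -c "
from go import *
st(); go(.602,.287,.0182,91)"
```

```text
t 14.95 p [0.6028 0.2869 0.1193] phi 91.2 tiltz [ 0.002  0.001 -1.   ] F [-0.7 -0.4 -1.2] w 30.1 g 59.7 q6 -1.26
to [0.602, 0.287, 0.0182, 91] trans [ 0.1   0.   10.11] rot [0.001 0.002 0.003]
```

Emit:
send_rows([
  {"translation": [0.1,0,4.5],"delta_rot": [0,0,0],"jaw": 2.6},
  {"translation": [0.1,0,7.8],"delta_rot": [0,0,0],"jaw": 2.6},
  {"translation": [0.1,0,9.4],"delta_rot": [0,0,0],"jaw": 2.6},
  {"translation": [0.1,0,9.9],"delta_rot": [0,0,0],"jaw": 2.6},
  {"translation": [0.1,0,10.1],"delta_rot": [0,0,0],"jaw": 2.6},
  {"translation": [0.1,0,10.1],"delta_rot": [0,0,0],"jaw": 2.6},
  {"translation": [0.1,0,10.1],"delta_rot": [0,0,0],"jaw": 4.5},
  {"translation": [0.1,0,10.1],"delta_rot": [0,0,0],"jaw": 4.5},
])

```text
time: 15.75
tool_pos: [0.6018, 0.2873, 0.0189]
tool_rot: [0.001, -0.009, 1.0, 0.0]
contact_force: [0.1, 0.6, -1.2]
gripper_width: 0.524
grasp_force: 0.0
```

```bash
python3 -c "
from go import *
st(); go(.43,.0,.17,63)"
```

```text
t 15.75 p [0.6018 0.2873 0.0189] phi 91.0 tiltz [ 0.003  0.001 -1.   ] F [ 0.1  0.6 -1.2] w 44.7 g 0.0 q6 -1.25
to [0.43, 0.0, 0.17, 63] trans [ 17.64 -28.41 -15.19] rot [0.002 0.003 0.489]
```

Emit:
send_rows([
  {"translation": [0,0,-4],"delta_rot": [0,0,0],"jaw": 4.5},
  {"translation": [0,0,-8],"delta_rot": [0,0,0],"jaw": 4.5},
  {"translation": [17.6,-28.4,-15.2],"delta_rot": [0.002,0.003,0.489],"jaw": 6},
  {"translation": [17.6,-28.4,-15.2],"delta_rot": [0.002,0.003,0.489],"jaw": 6},
  {"translation": [17.6,-28.4,-15.2],"delta_rot": [0.002,0.003,0.489],"jaw": 6},
  {"translation": [17.6,-28.4,-15.2],"delta_rot": [0.002,0.003,0.489],"jaw": 6},
  {"translation": [17.6,-28.4,-15.2],"delta_rot": [0.002,0.003,0.489],"jaw": 6},
  {"translation": [17.6,-28.4,-15.2],"delta_rot": [0.002,0.003,0.489],"jaw": 6},
])

```text
time: 16.55
tool_pos: [0.4497, 0.0336, 0.1616]
tool_rot: [-0.0, 0.233, 0.972, -0.001]
contact_force: [0.4, -1.5, 1.0]
gripper_width: 0.702
grasp_force: 0.0
```

```bash
python3 -c "
from go import *
st(); go(.43,.0,.15,63)"
```

```text
t 16.55 p [0.4497 0.0336 0.1616] phi 63.0 tiltz [-0.001 -0.002 -1.   ] F [ 0.4 -1.5  1. ] w 59.9 g 0.0 q6 -1.19
to [0.43, 0.0, 0.15, 63] trans [ 0.23 -3.89  1.17] rot [-0.002 -0.     0.001]
```

Emit:
send_rows([
  {"translation": [0.2,-3.8,1.2],"delta_rot": [0,0,0],"jaw": 6},
  {"translation": [0.2,-3.8,1.2],"delta_rot": [0,0,0],"jaw": 6},
  {"translation": [0.2,-3.8,1.2],"delta_rot": [0,0,0],"jaw": 6},
  {"translation": [0.2,-3.8,1.2],"delta_rot": [0,0,0],"jaw": 5},
  {"translation": [0.2,-3.8,1.2],"delta_rot": [0,0,0],"jaw": 5},
  {"translation": [0.2,-3.8,1.2],"delta_rot": [0,0,0],"jaw": 5},
  {"translation": [0.2,-3.8,1.2],"delta_rot": [0,0,0],"jaw": 5},
  {"translation": [0.2,-3.8,1.2],"delta_rot": [0,0,0],"jaw": 5},
])

```text
time: 17.35
tool_pos: [0.4316, 0.0023, 0.1484]
tool_rot: [-0.002, 0.233, 0.972, -0.001]
contact_force: [-0.7, 0.2, 0.0]
gripper_width: 0.584
grasp_force: 0.0
```

Run:
```python
from lm import *
st(); d=grab('wrist','w7.png'); rect(d,.43,0,.004,.016,.010); go(.43,0,.014,63)
C=cloud(d); s=state(); m=(np.linalg.norm(C-s['tool_pos'],axis=2)<.05)
print('tip rel TCP',np.percentile(C[m][:,2],[0.5,2])-s['tool_pos'][2])
g=cv2.cvtColor(d['pixels'],cv2.COLOR_BGR2GRAY); mm=((g<70)&(np.hypot(C[...,0]-.43,C[...,1])<.035)&(C[...,2]<.03)).astype(np.uint8)
k,l,S,c=cv2.connectedComponentsWithStats(mm); i=1+np.argmax(S[1:,4]); v,u=np.where(l==i)
p=ray(d,np.c_[u,v],.010)[:,:2]*1000; print([np.round(x,1) for x in cv2.minAreaRect(p.astype(np.float32))])
```

```text
t 17.35 p [0.4316 0.0023 0.1484] phi 63.0 tiltz [-0.004 -0.001 -1.   ] F [-0.7  0.2  0. ] w 49.9 g 0.0 q6 -1.27
rect [428.4   1.3] size 40.9 27.5 long axis 153.6 mean [428.    1.8]
rect [428.1   1.6] size 40.7 27.2 long axis 153.7 mean [427.9   1.8]
to [0.43, 0, 0.014, 63] trans [-0.   -0.23 13.44] rot [-0.003 -0.003  0.   ]
tip rel TCP [-0.0095683  -0.00713073]
[array([427.6,   1.8]), array([27.2, 41.6]), np.float64(63.7)]
```

View pics/w7.png

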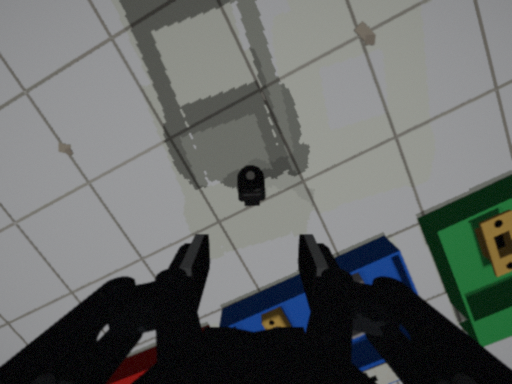

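The bow cover is at pixel (251,185), with its neck toward the bottom and its ring hole up. I'll grip it 3 mm toward the neck, on the straight sides.

Emit:
send_rows([
  {"translation": [-0.07,-0.16,5],"delta_rot": [-0.003,-0.003,-0.01],"jaw": 4.5},
  {"translation": [-0.07,-0.16,9],"delta_rot": [-0.003,-0.003,-0.01],"jaw": 4.5},
  {"translation": [-0.07,-0.16,11.5],"delta_rot": [-0.003,-0.003,-0.01],"jaw": 4.5},
  {"translation": [-0.07,-0.16,12.8],"delta_rot": [-0.003,-0.003,-0.01],"jaw": 4.5},
  {"translation": [-0.07,-0.16,13.4],"delta_rot": [-0.003,-0.003,-0.01],"jaw": 4.5},
  {"translation": [-0.07,-0.16,13.5],"delta_rot": [-0.003,-0.003,-0.01],"jaw": 4.5},
  {"translation": [-0.07,-0.16,13.5],"delta_rot": [-0.003,-0.003,-0.01],"jaw": 2.3},
  {"translation": [-0.07,-0.16,13.5],"delta_rot": [-0.003,-0.003,-0.01],"jaw": 2.3},
])

```text
time: 18.2
tool_pos: [0.4327, -0.0003, 0.0154]
tool_rot: [0.002, 0.229, 0.974, 0.0]
contact_force: [0.8, 1.1, 0.2]
gripper_width: 0.308
grasp_force: 58.8
```

```bash
python3 -c "
from go import *
st(); go(.621,-.231,.12,90)"
```

```text
t 18.2 p [ 4.327e-01 -3.000e-04  1.540e-02] phi 63.6 tiltz [ 0.004 -0.001 -1.   ] F [0.8 1.1 0.2] w 26.3 g 58.8 q6 -1.28
to [0.621, -0.231, 0.12, 90] trans [-27.18 -12.26 -10.36] rot [ 0.     0.004 -0.461]
```

Emit:
send_rows([
  {"translation": [0,0,-5],"delta_rot": [0,0,0],"jaw": 2.3},
  {"translation": [0,0,-10.4],"delta_rot": [0,0,-0.1],"jaw": 2.3},
  {"translation": [-27.2,-12.3,-10.4],"delta_rot": [0,0,-0.46],"jaw": 2.3},
  {"translation": [-27.2,-12.3,-10.4],"delta_rot": [0,0,-0.46],"jaw": 2.3},
  {"translation": [-27.2,-12.3,-10.4],"delta_rot": [0,0,-0.46],"jaw": 2.3},
  {"translation": [-27.2,-12.3,-10.4],"delta_rot": [0,0,-0.46],"jaw": 2.3},
  {"translation": [-27.2,-12.3,-10.4],"delta_rot": [0,0,-0.46],"jaw": 2.3},
  {"translation": [-27.2,-12.3,-10.4],"delta_rot": [0,0,-0.46],"jaw": 2.3},
])

```text
time: 19.0
tool_pos: [0.6213, -0.2333, 0.1189]
tool_rot: [0.001, 0.001, 1.0, -0.0]
contact_force: [1.2, 0.3, 0.4]
gripper_width: 0.305
grasp_force: 59.1
```

```bash
python3 -c "
from go import *
st(); go(.621,-.231,.017,90); grab('wrist','w8.png')"
```

```text
t 19.0 p [ 0.6213 -0.2333  0.1189] phi 89.9 tiltz [ 0.003 -0.001 -1.   ] F [1.2 0.3 0.4] w 26.0 g 59.1 q6 -2.04
to [0.621, -0.231, 0.017, 90] trans [ 0.05  0.24 10.19] rot [-0.001  0.003 -0.002]
```

View pics/w8.png

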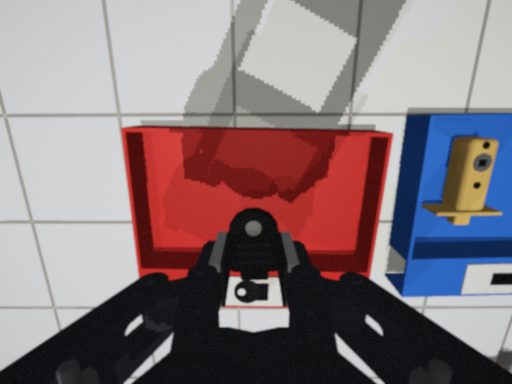

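The cover is held flat over the red well, near pixel (254,240).

Emit:
send_rows([
  {"translation": [0,0.2,4.5],"delta_rot": [0,0,0],"jaw": 2.3},
  {"translation": [0,0.2,7.8],"delta_rot": [0,0,0],"jaw": 2.3},
  {"translation": [0,0.2,9.4],"delta_rot": [0,0,0],"jaw": 2.3},
  {"translation": [0,0.2,9.9],"delta_rot": [0,0,0],"jaw": 2.3},
  {"translation": [0,0.2,10.1],"delta_rot": [0,0,0],"jaw": 2.3},
  {"translation": [0,0.2,10.1],"delta_rot": [0,0,0],"jaw": 2.3},
  {"translation": [0,0.2,10.1],"delta_rot": [0,0,0],"jaw": 4.2},
  {"translation": [0,0.2,10.1],"delta_rot": [0,0,0],"jaw": 4.2},
])

```text
time: 19.85
tool_pos: [0.6203, -0.2294, 0.0176]
tool_rot: [0.001, 0.001, 1.0, -0.0]
contact_force: [-0.2, -0.7, 0.5]
gripper_width: 0.493
grasp_force: 0.0
```

Emit:
send_rows([
  {"translation": [0,0,-3],"delta_rot": [0,0,0],"jaw": 4.2},
  {"translation": [0,0,-8],"delta_rot": [0,0,0],"jaw": 4.2},
  {"translation": [0,0,-13],"delta_rot": [0,0,0],"jaw": 4.2},
  {"translation": [10,0,-16],"delta_rot": [0,0,0],"jaw": 5},
  {"translation": [20,0,-18],"delta_rot": [0,0,0],"jaw": 5},
  {"translation": [20,0,-18],"delta_rot": [0,0,0],"jaw": 5},
  {"translation": [20,0,-18],"delta_rot": [0,0,0],"jaw": 5},
  {"translation": [20,0,-18],"delta_rot": [0,0,0],"jaw": 5},
])

```text
time: 20.65
tool_pos: [0.4165, -0.2287, 0.1977]
tool_rot: [0.001, 0.002, 1.0, -0.001]
contact_force: [0.3, 0.2, -0.2]
gripper_width: 0.586
grasp_force: 0.0
```

Run:
```python
from lm import *
st(); d=grab('scene','s2.png'); e=grab('top','t3.png')
a=cv2.resize(d['pixels'][160:320,120:380],(650,400),interpolation=cv2.INTER_CUBIC); b=cv2.resize(e['pixels'][105:185,130:390],(650,200),interpolation=cv2.INTER_CUBIC)
cv2.imwrite('pics/f.png',np.vstack([a,b]))
for D in (d,e):
  C=cloud(D)
  for n,x,y in [('bow',.62,-.231),('sB+',.622,.207),('sB-',.578,.207),('sC+',.622,.287),('sC-',.578,.287),('lC',.585,.05),('lB',.585,-.047)]:
    m=(abs(C[...,0]-x)<.012)&(abs(C[...,1]-y)<.009); print(n,np.median(C[m][:,2]).round(4) if m.any() else None,end=' ')
  for n,x,y in [('jar',.41,.472),('can',.417,-.469)]:
    m=(np.hypot(C[...,0]-x,C[...,1]-y)<.08)&(C[...,2]>.08)&(C[...,2]<.12); print(n,C[m].mean(0).round(3),end=' ')
  print()
```

```text
t 20.65 p [ 0.4165 -0.2287  0.1977] phi 89.8 tiltz [ 0.002 -0.002 -1.   ] F [ 0.3  0.2 -0.2] w 50.1 g 0.0 q6 -2.23
bow 0.0138 sB+ 0.0203 sB- 0.0202 sC+ 0.0216 sC- 0.0209 lC 0.0284 lB 0.0278 jar [0.42  0.481 0.108] can [ 0.422 -0.474  0.088] 
bow 0.013 sB+ 0.0202 sB- 0.0197 sC+ 0.0196 sC- 0.0202 lC 0.0265 lB 0.0279 jar [0.411 0.477 0.109] can [ 0.416 -0.478  0.088]
```

View pics/f.png

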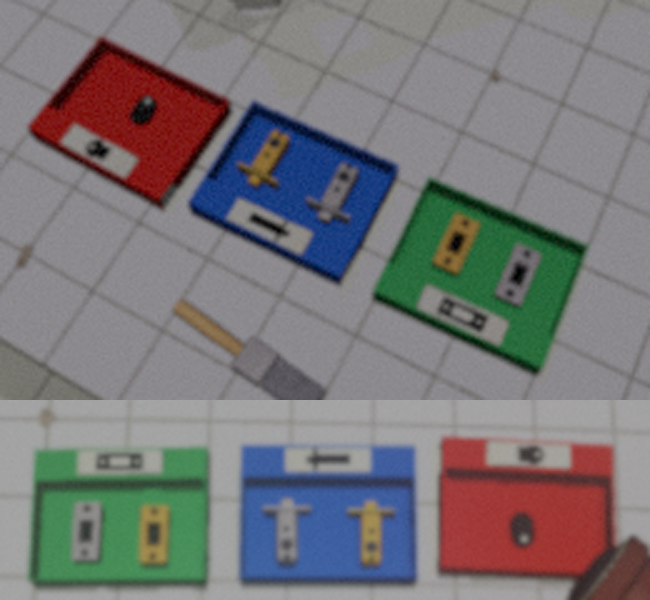

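All five pieces lie flat in their trays at the expected heights. The strikes are in green at (86,532) and (153,533), the latches in blue at (286,532) and (370,532), and the cover in red at (521,530).

```bash
python3 -c "
from plant import *
print(job_done())"
```

```text
the job is handed in; nothing more can be done
None
```

The job is handed in at about 21 s of the 131 s: both latches lie flat in the blue tray, both strike plates in the green and the bow cover in the red, with the canister and key jar left untouched.

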